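Fish a dropped washer out from under the drying rack

TASK

A steel washer has slid under the low slatted drying rack. Take the pull scraper by its handle, reach in from the front with its lip behind the washer and, bearing only lightly on the bench and the rack, draw the washer right out onto the open bench in front of the rack; do it with the scraper, not with the gripper's fingers. Then lay the scraper flat on the bench in front of the rack, clear of it and of the washer, and leave the drying cut-outs, the paint jar and the pine offcut as they are.

Things in the scene. Friction and masses are not known exactly. Their poses are not given: they have to be found in the camera images.
- rack: Low pine drying rack fixed to the bench: four slats (37 mm wide, 14 mm thick, 12 mm gaps) along its length (y, 360 mm) on two end battens (22 mm wide, full depth, centred at y = -165 and +165 mm). 184 mm deep (x). Slats' underside 42 mm, top 56 mm above the bench. Origin: bench level under its centre. The side to reach in from faces -x; the back is open too. Nothing but the washer lies beneath.
- rack_front (a point): Middle of the rack's front edge, at the slats' underside, 42 mm above the bench: 92 mm along -x from the rack's origin. Axes as the rack's.
- washer: Steel plate washer, 44 mm across, hole 18 mm, 3 mm thick, about 30 g, flat on the bench under the rack, its centre 65 to 128 mm in from the front edge and up to 90 mm to either side of the middle; to be glimpsed between the slats. Origin: centre of its underside.
- scraper: Pull scraper lying on the bench, 0.32 kg, balancing 35 mm ahead of its origin. Rubber-gripped red handle 120 mm long (x), 26 mm wide (y), 26 mm high; origin: centre of the handle's underside; z up; the steel blade points to +x. The blade's end is 56 mm wide with a straight lip of that width turned down 8 mm below the blade's underside; the lip's outer face is 245 mm ahead of the origin.
- blade_root (a point): On the handle's front end, 60 mm ahead of the scraper's origin and 19 mm above the underside: the springy blade (30 mm wide, 2 mm thick) starts here. In use it has been bent here, by 0.045 rad down to 0.10 rad up, different each time and not reported: feel for it. Pressed at the lip it springs about 0.3 mm per newton; beyond roughly 12 N it bends for good.
- scraper_tip (a point): Where the middle of the lip's lower edge would be if the blade were straight: fixed to the handle, 244 mm ahead of the scraper's origin, 10 mm above the plane of the handle's underside. Because of the bend the true edge is from 8 mm lower to 18 mm higher than this. Held loosely (under about 40 N), the handle can turn between the fingers.
- table: The plank work bench, its flat top at height 0.
- whale: Bystander: white painted whale cut-out, about 150 by 50 mm and 16 mm thick, drying flat on the rear half of the rack. Origin: underside.
- starfish: Bystander: blue painted starfish cut-out, 90 mm across, 14 mm thick, drying flat on the rear half of the rack. Origin: centre of its underside.
- paint_jar: Bystander: glass paint jar with a white cap, 60 mm across, 75 mm high, standing on the bench. Origin: centre of its underside.
- offcut: Bystander: pine offcut 140 x 60 x 38 mm lying on the bench. Origin: centre of its underside.

How it is judged:
On the way, in this order (a step that is already met when the one before it is completed fails the run):
1. with its lip behind the washer, under the rack, the scraper has moved the washer at least 10 mm while it is still under the rack (contact force between scraper and washer above 0.02 N and x of washer in the frame of scraper below 0.23 m and distance of washer from where it was at the start of the episode above 0.01 m and x of washer in the frame of rack above -0.085 m and x of scraper_tip in the frame of rack above -0.07 m).
2. the washer is drawn wholly out in front of the rack (x of washer in the frame of rack below -0.124 m), for 0.1 s.
At the end, for the whole second after the job is handed in: The washer lies flat and still on the bench, wholly in front of the rack (centre 32 to 310 mm before its front edge, within 220 mm of its middle line); the scraper lies at rest, right way up, on the bench in front of the rack, no part of it under or against the rack or on the washer (x of washer in the frame of rack between -0.4 and -0.124 m and y of washer in the frame of rack between -0.22 and 0.22 m and height (world z) of washer below 0.006 m and angle between washer's own z axis and vertical below 0.15 rad and linear speed of each of washer, scraper below 0.02 m/s and height (world z) of scraper below 0.015 m and angle between scraper's own z axis and vertical below 0.2 rad and x of scraper in the frame of rack below -0.115 m and x of scraper_tip in the frame of rack below -0.1 m and contact force between scraper and washer below 0.05 N and contact force between scraper and rack below 0.05 N); the robot touches nothing.
It fails at once if the scraper presses on the bench with more than 5 N while it is under the rack (contact force between scraper and table above 5 N and x of scraper_tip in the frame of rack above -0.092 m).
It fails at once if the scraper bears on the rack with more than 5 N (contact force between scraper and rack above 5 N).
It fails at once if the robot itself bears on the rack with more than 5 N (contact force between any of the arm, the fingers and rack above 5 N).
It fails at once if the gripper's fingers touch the washer (contact force between the fingers and washer above 0.3 N).
It fails at once if a bystander (whale, starfish, jar, offcut) is shifted by more than 15 mm (distance of any of whale, starfish, paint_jar, offcut from where it was at the start of the episode above 0.015 m).
It also fails if it takes over 64 s, if anything falls off the work surface, if the arm or the gripper's body presses on something with over 40 N, if the wrist force passes 120 N, or if a joint passes its speed limit or range.

ROBOT

A 7-joint arm with a two-finger parallel gripper is mounted at the origin on the work surface. World frame = base frame: x ahead of the robot, y to its left, z up, the work surface at z = 0. Lengths are in m, angles in rad, forces in N, time in s.
With the tool pointing down it reaches from about 0.4 to 0.875 m from the base axis. Payload 19.3 kg.
Tool frame: the origin (TCP) lies at the very end of the fingers, on their centre line; the grasp point (between the pads) lies 19 mm behind it; z points along the fingers, y is the direction in which the jaws open and shut (so a half turn about z gives the same grasp; the last joint's range is limited). The gripper opens to 85 mm and grips with 20 to 120 N. Pads are 22 mm wide; open, the fingers measure 114 mm over their backs; the gripper's body (76 mm by 85 mm) begins 54 mm behind the grasp point. The pads swing forward as they close: fully open they stand 13 mm farther back than shut.
Start: joints at [-1.268, 0.521, -0.036, 1.599, 0.021, 1.021, -0.113], TCP at [0.228, 0.582, 0.231] pointing down, gripper open.
Joint ranges: [-2.91, 2.91], [-0.3, 2.13], [-1.5, 1.42], [0.17, 2.43], [-1.26, 4.41], [0.16, 1.93], [-2.52, 2.52]. Speed limits (rad/s): [1.89, 1.89, 2.39, 2.39, 3.01, 3.01, 3.01].

INTERFACE

Orientations are given as [roll, pitch, yaw] about the fixed x, y, z axes, in that order (R = Rz(yaw) Ry(pitch) Rx(roll)).
In Python, from workcell import telemetry, imaging, ticket gives the robot as it stands.
- The arm moves only by the tool carry_out, never from a script. Its argument "series" is a list of rows, each a list of 7 numbers: the shift along the tool's x, y, z in m, then the turn, a rotation vector about the tool's x, y, z in rad, then the closure in counts, from 0 (fully open) to 255 (shut). In form: [[tx, ty, tz, ax, ay, az, jaw], ...]. A call has 1 to 10 rows; each row is the pose to reach, as a shift and turn from the pose commanded when the call began, along the tool's axes at that moment; what a row does not reach only later rows make up. A row lasts 1/8 s, in which the tool goes at most 62.5 mm and 10.7 degrees, less where a joint would pass 70% of its speed; a pose out of reach is approached as far as the arm can. A call with a gripper value outside its range is refused whole. The fingers move at their own pace and stop on an object; "force" is the grip in N (left out, the last holds). Time passes only in rows, so rows that repeat a pose let the fingers close. It gives the time, the measured TCP pose, the force and the opening at its end, in the units of the state.
- telemetry.observe(): the state, without advancing time (a new reading comes with each control period).
- imaging.grab_frame(name): name is "side" or "top" or "wrist"; returns (picture, depth): 384x512x3 uint8, blue, green, red; 384x512 float32, m along the optical axis (not along the pixel's ray), 0 where there is no reading.
- imaging.camera_info(name): a dict with "mtx" (3x3 intrinsics, pixels), "dist_coeffs" ([k1, k2, p1, p2, k3] as OpenCV has them; the pictures are not rectified), "extrinsics" (4x4, takes a point from camera to world coordinates); the wrist camera has in their place "hand_eye" (4x4, takes a point from camera to tool coordinates, whose origin is the TCP and whose axes are the flange's). Camera axes: x right, y down, z forward; pixel columns grow to the right and rows downward; lengths in m; the calibration is good to about 2 mm. A picture is of the moment at which its call begins: read the wrist's pose just before it. camera_info takes no time and is no camera call.
- ticket.job_done(): hands the job in, once; it reports no verdict.
The state is a dict: "clock": time; "qpos": joint angles; "qd": joint speeds; "joint_efforts": joint torques, N m; "position": TCP position; "tool_rot": TCP orientation; "force": force on the tool from outside, world axes, zero at the start; "moment": the same for the moment, N m; "grip_width": finger opening in m.
Only numpy, scipy, OpenCV 4.12 (cv2) and the standard library are available. Lean on these libraries where they do the work, as an engineer would, in place of code of your own. Each camera call takes 0.05 s, during which the arm holds its last target.

## Working session

There is one attempt and no reset: what is moved stays moved. The work goes in short steps, Python scripts to look and compute and a tool call to move; the robot and the scene stay as the last step left them, time stands still between calls to the robot, and variables do not carry over. Pictures are saved under pics/ and viewed, and the job is handed in when it is done.

Besides the shell and the picture viewer there is one more tool, called after ">>>" by a JSON object that holds its "op" and its "data", one argument or row to a line. carry_out: Moves the arm, as the interface text tells. Its arguments: {"type":"object","properties":{"series":{"type":"array"},"force":{"type":"number"}},"required":["series"]}

```bash
ls; mkdir -p pics
python3 - <<'E'
from workcell import telemetry, imaging
import cv2,numpy as np
print(telemetry.observe())
for n in ["top","side"]:
    p,d=imaging.grab_frame(n); cv2.imwrite(f"pics/{n}0.png",p); np.save(f"{n}0.npy",d)
    print(imaging.camera_info(n))
print(imaging.camera_info("wrist"))
E
```

```text
pics
{'clock': 0.0, 'qpos': array([-1.26822036,  0.52202417, -0.03631953,  1.59998204,  0.02118896,
        1.02107047, -0.11277359]), 'qd': array([ 4.29432289e-06, -1.17821296e-03,  1.42207016e-03,  6.00230878e-04,
        5.08004648e-05,  1.48154594e-03,  3.51702158e-04]), 'joint_efforts': array([ 1.17369760e-03, -9.27090883e+01,  1.98115222e+00, -3.69947255e+01,
        1.80612324e-02,  8.04042531e-03,  2.40219629e-05]), 'position': array([0.22754458, 0.58176539, 0.23072877]), 'tool_rot': array([-3.14049548e+00,  7.12980956e-05,  2.76882010e+00]), 'force': array([-1.02129711,  0.16033422,  0.04137156]), 'moment': array([ 0.03565914,  0.00664025, -0.00023202]), 'grip_width': 0.08555038503203434}
{'mtx': array([[463.86916406,   0.        , 248.3511764 ],
       [  0.        , 463.86916406, 185.79079095],
       [  0.        ,   0.        ,   1.        ]]), 'dist_coeffs': array([-0.06118162,  0.        ,  0.        ,  0.        ,  0.        ]), 'extrinsics': array([[-0.02524964, -0.99398742,  0.10654326,  0.43410514],
       [-0.99926771,  0.02816041,  0.02590447, -0.03781683],
     
[... 536 characters left out ...]
142, -0.76188784,  0.89951681],
       [ 0.        ,  0.        ,  0.        ,  1.        ]])}
{'mtx': array([[266.69767939,   0.        , 250.27261657],
       [  0.        , 266.69767939, 189.45693648],
       [  0.        ,   0.        ,   1.        ]]), 'dist_coeffs': array([-0.05038351,  0.        ,  0.        ,  0.        ,  0.        ]), 'hand_eye': array([[-1.25769428e-03, -9.46540796e-01, -3.22581679e-01,
         8.32460470e-02],
       [ 9.99999081e-01, -1.02716356e-03, -8.84863998e-04,
         5.55725689e-04],
       [ 5.06215728e-04, -3.22582495e-01,  9.46541218e-01,
        -1.42699191e-01],
       [ 0.00000000e+00,  0.00000000e+00,  0.00000000e+00,
         1.00000000e+00]])}
```

View pics/top0.png

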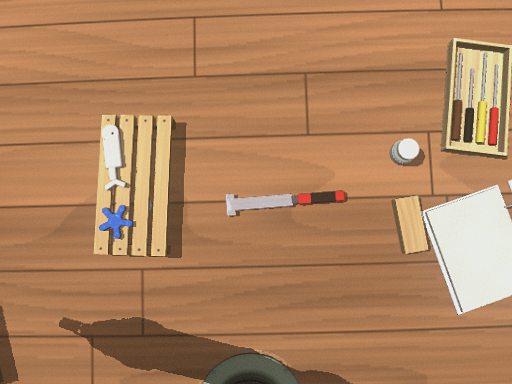

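View pics/side0.png

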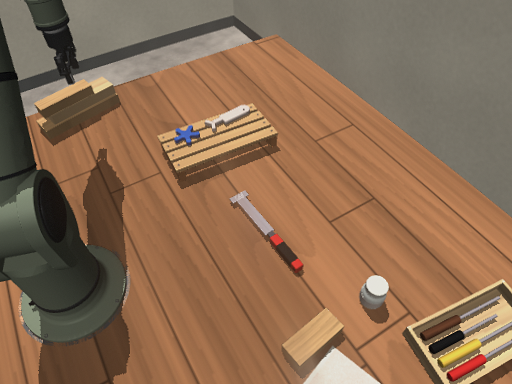

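The top view shows the rack at cols 95-172, rows 115-257, with its front facing right (world -y). The scraper is at cols 226-346, row ~200, with its lip toward the rack. Next I'll measure these and look for the washer in the gaps.

```bash
cat > h.py <<'E'
import numpy as np,cv2
from workcell import telemetry, imaging
from scipy.spatial.transform import Rotation as R
def toolT(s=None):
    s=s or telemetry.observe(); T=np.eye(4); T[:3,:3]=R.from_euler('xyz',s['tool_rot']).as_matrix(); T[:3,3]=s['position']; return T
def camT(n):
    ci=imaging.camera_info(n)
    return (toolT()@ci['hand_eye'] if n=='wrist' else ci['extrinsics']),ci
def px2w(uv,z,T,ci):
    uv=np.array(uv,float).reshape(-1,1,2)
    n=cv2.undistortPoints(uv,ci['mtx'],ci['dist_coeffs']).reshape(-1,2)
    r=np.c_[n,np.ones(len(n))]@T[:3,:3].T; o=T[:3,3]
    return o+r*((z-o[2])/r[:,2])[:,None]
def cloud(d,T,ci):
    v,u=np.mgrid[:d.shape[0],:d.shape[1]]
    n=cv2.undistortPoints(np.stack([u.ravel(),v.ravel()],1).astype(float).reshape(-1,1,2),ci['mtx'],ci['dist_coeffs']).reshape(-1,2)
    P=np.c_[n,np.ones(len(n))]*d.reshape(-1,1)
    return (P@T[:3,:3].T+T[:3,3]).reshape(d.shape+(3,))
def w2px(P,T,ci):
    Ti=np.linalg.inv(T); 
    return cv2.projectPoints(np.array(P,float).reshape(-1,1,3),cv2.Rodrigues(Ti[:3,:3])[0],Ti[:3,3],ci['mtx'],ci['dist_coeffs'])[0].reshape(-1,2)
E
python3 - <<'E'
from h import *
p=cv2.imread('pics/top0.png'); d=np.load('top0.npy'); T,ci=camT('top'); C=cloud(d,T,ci)
z=C[...,2]
print('table z',np.median(z[280:320,150:200]))
m=((z>.045)&(z<.062)); m[:, :85]=0; m[:,185:]=0
P=C[m]; r=cv2.minAreaRect((P[:,:2]*1000).astype(np.float32)); print('rack',r,cv2.boxPoints(r), np.median(P[:,2]))
hsv=cv2.cvtColor(p,cv2.COLOR_BGR2HSV)
m=(z>.01)&(z<.06); m[:, :215]=0; m[:,355:]=0; m[:180]=0; m[220:]=0
P=C[m]; r=cv2.minAreaRect((P[:,:2]*1000).astype(np.float32)); print('scr',r,cv2.boxPoints(r))
for u in range(225,350,6):
    col=np.where(m[:,u])[0]
    if len(col): v=int(col.mean()); print(u,col.min(),col.max(),C[v,u].round(4))
for n,(a,b,c,e) in dict(rack=(105,265,85,190),scr=(175,225,215,355)).items():
    cv2.imwrite(f'pics/{n}_z.png',cv2.resize(p[a:b,c:e],None,fx=5 if n=='scr' else 3.7,fy=5 if n=='scr' else 3.7,interpolation=cv2.INTER_CUBIC))
p2=cv2.imread('pics/side0.png'); cv2.imwrite('pics/rs.png',cv2.resize(p2[95:190,145:290],None,fx=5.3,fy=5.3,interpolation=cv2.INTER_CUBIC))
E
```

```text
table z 0.0003285390467716587
rack ((571.868408203125, 287.04974365234375), (186.0036163330078, 359.7268981933594), 87.19263458251953) [[387.66577 202.96893]
 [746.96094 185.35016]
 [756.07104 371.13055]
 [396.77588 388.74933]] 0.056163747431953404
scr ((530.865234375, -98.85408020019531), (55.36624526977539, 305.692138671875), 5.871344566345215) [[ 487.69196    50.358322]
 [ 518.9627   -253.73018 ]
 [ 574.0385   -248.06648 ]
 [ 542.76776    56.02202 ]]
231 194 214 [0.5165 0.0396 0.0149]
237 198 209 [0.5186 0.024  0.0155]
243 198 208 [0.518  0.0083 0.0178]
249 197 208 [ 0.5199 -0.0073  0.0215]
255 197 207 [ 0.52   -0.0227  0.0142]
261 196 207 [ 0.5219 -0.0383  0.0177]
267 196 206 [ 0.5215 -0.0538  0.0174]
273 195 206 [ 0.5236 -0.0693  0.0191]
279 195 205 [ 0.5236 -0.0851  0.0128]
285 194 205 [ 0.5252 -0.1003  0.0205]
291 194 204 [ 0.5249 -0.1158  0.0186]
297 196 202 [ 0.5241 -0.1309  0.0233]
303 193 202 [ 0.5287 -0.1464  0.0245]
309 193 202 [ 0.5281 -0.1615  0.027 ]
315 192 202 [ 0.5275 -0.1766  0.0295]
321 192 202 [ 0.5276 -0.1927  0.0227]
327 191 201 [ 0.5292 -0.2072  0.0298]
333 191 201 [ 0.5291 -0.2234  0.0245]
339 191 200 [ 0.5313 -0.239   0.024 ]
```

View pics/rack_z.png

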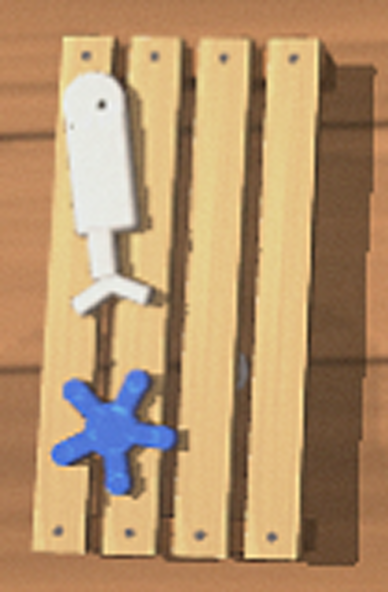

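View pics/rs.png

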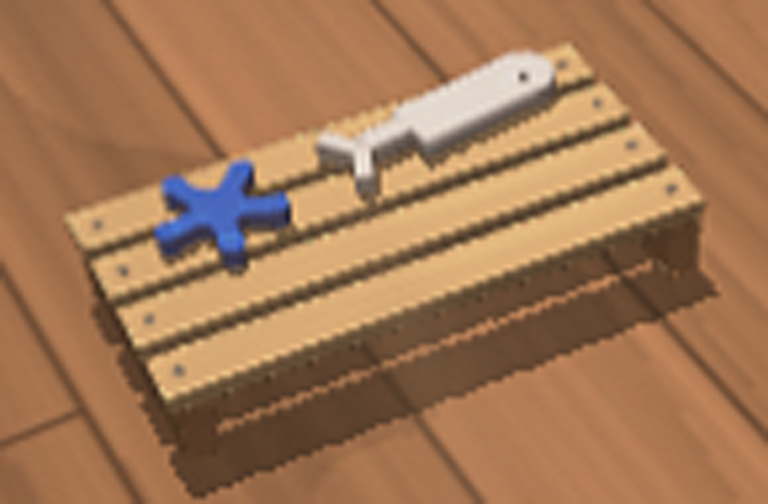

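View pics/scr_z.png

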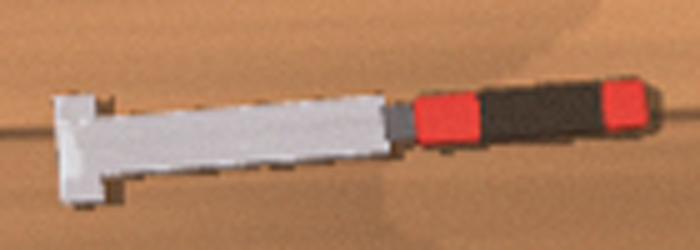

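The front gap of the rack shows a grey washer chord at about pixel (150, 205). I'll convert it and plan a wrist view.

```bash
cat >> h.py <<'E'
Trk=np.eye(4); 
_a=np.array([0.049,0.9988]); _a/=np.linalg.norm(_a)
Trk[:2,0]=_a; Trk[:2,1]=[-_a[1],_a[0]]; Trk[:3,3]=[0.5719,0.2870,0]
def rk(P): P=np.atleast_2d(P); return (P-Trk[:3,3])@Trk[:3,:3]
def rows(pos,rotm,s=None):
    "relative row shift/turn from current pose"
    T=toolT(s); return (T[:3,:3].T@(np.array(pos)-T[:3,3])).round(4), R.from_matrix(T[:3,:3].T@rotm).as_rotvec().round(4)
def down(yaw,tilt=0): # tilt about tool y after
    return (R.from_euler('xyz',[np.pi,0,yaw])*R.from_rotvec([0,tilt,0])).as_matrix()
E
python3 - <<'E'
from h import *
p=cv2.imread('pics/top0.png'); d=np.load('top0.npy'); T,ci=camT('top')
print(rk(px2w([[149.9,205.5],[149.9,201],[149.9,210.5],[148.5,205.5],[151,205.5]],.003,T,ci)).round(4))
C=cloud(d,T,ci); print(C[198:214:2,150].round(3), C[198:214:2,149].round(3))
for nm,px in dict(jar=[406,148],off=[410,224]).items(): print(nm,px2w([px],.04,T,ci).round(3))
print(rows([0.57,0.32,0.28],down(1.626)))
E
```

```text
[[-0.0347  0.0512  0.003 ]
 [-0.0341  0.0394  0.003 ]
 [-0.0353  0.0644  0.003 ]
 [-0.0309  0.0513  0.003 ]
 [-0.0376  0.0512  0.003 ]]
[[ 0.539  0.255  0.   ]
 [ 0.533  0.254  0.004]
 [ 0.529  0.255 -0.   ]
 [ 0.523  0.254  0.004]
 [ 0.518  0.255  0.003]
 [ 0.513  0.255 -0.   ]
 [ 0.507  0.255  0.001]
 [ 0.502  0.256 -0.001]] [[ 0.535  0.247  0.044]
 [ 0.53   0.246  0.049]
 [ 0.525  0.247  0.044]
 [ 0.52   0.247  0.047]
 [ 0.518  0.257  0.003]
 [ 0.512  0.257  0.004]
 [ 0.507  0.257  0.005]
 [ 0.502  0.259 -0.002]]
jar [[ 0.646 -0.414  0.04 ]]
off [[ 0.452 -0.412  0.04 ]]
(array([-0.4143, -0.1191, -0.0491]), array([-9.0000e-04,  6.0000e-04,  1.1428e+00]))
```

>>> {"op": "carry_out", "data": {
  "series": [
    [-0.05,-0.015,-0.049,0,0,0.14,0],
    [-0.1,-0.03,-0.049,0,0,0.28,0],
    [-0.15,-0.045,-0.049,0,0,0.42,0],
    [-0.2,-0.06,-0.049,0,0,0.56,0],
    [-0.25,-0.075,-0.049,0,0,0.7,0],
    [-0.3,-0.09,-0.049,0,0,0.84,0],
    [-0.35,-0.105,-0.049,0,0,0.98,0],
    [-0.4,-0.119,-0.049,0,0,1.1,0],
    [-0.414,-0.119,-0.049,0,0,1.143,0],
    [-0.414,-0.119,-0.049,0,0,1.143,0]
  ]
}}

```text
clock: 1.35
position: [0.57, 0.3203, 0.2797]
tool_rot: [-3.141, 0.001, 1.625]
force: [-0.8, 0.7, -0.2]
grip_width: 0.0857
```

Run:
```python
from h import *
s=telemetry.observe(); print(s['clock'],s['qpos'],s['position'],s['tool_rot'],s['force'])
T,ci=camT('wrist'); p,d=imaging.grab_frame('wrist'); cv2.imwrite('pics/w1.png',p); np.savez('w1',d=d,T=T)
```

```text
1.35 [-0.80023647  0.54594246  0.3122724   1.47216534 -0.17536991  1.15194672
 -0.40425585] [0.56997195 0.32025545 0.27967344] [-3.14081920e+00  5.43068944e-04  1.62547601e+00] [-0.78578139  0.6575215  -0.21017058]
```

View pics/w1.png

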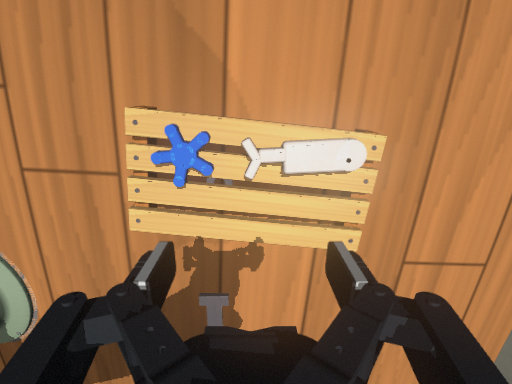

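Run:
```python
from h import *
p=cv2.imread('pics/w1.png'); cv2.imwrite('pics/w1z.png',cv2.resize(p[95:255,115:275],None,fx=3.75,fy=3.75,interpolation=cv2.INTER_CUBIC))
```

```text
(no output)
```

View pics/w1z.png

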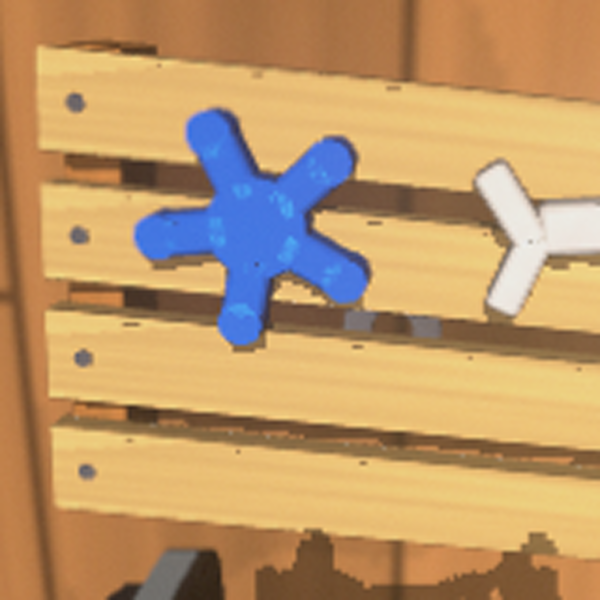

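In the zoom the washer shows in the middle gap as two grey patches (x 343-373 and 411-440, y≈323), with its hole between them.

Run:
```python
from h import *
T=np.load('w1.npz')['T']; ci=imaging.camera_info('wrist')
z=np.array([[343,318],[373,321],[411,325],[440,328]]); uv=z/3.75+[115,95]-0.37
W=px2w(uv,.003,T,ci); print(rk(W).round(4), W.round(4))
# camera model check: rack nail/front corners vs. known
C=cloud(np.load('w1.npz')['d'],T,ci); m=(C[...,2]>.05)&(C[...,2]<.06)
P=C[m]; r=cv2.minAreaRect((P[:,:2]*1000).astype(np.float32)); print(r)
print('table',np.median(C[20:80,240:300,2]))
```

```text
[[-0.0163  0.0717  0.003 ]
 [-0.0163  0.0585  0.003 ]
 [-0.0165  0.0418  0.003 ]
 [-0.0165  0.029   0.003 ]] [[0.4995 0.2742 0.003 ]
 [0.5127 0.2736 0.003 ]
 [0.5294 0.2726 0.003 ]
 [0.5421 0.2719 0.003 ]]
((571.852294921875, 285.02093505859375), (185.13502502441406, 361.4654235839844), 87.04456329345703)
table -2.2881636408955686e-05
```

Run:
```python
from h import *
p=cv2.imread('pics/top0.png'); T,ci=camT('top')
# handle end & lip in zoomed coords /5 + (215,175)
f=lambda a:np.array(a)/5+[215,175]-0.4
# handle: rear end top edge centre (645,104) , front end (415,119); lip far edge center (55,150)
H=px2w([f([645,103]),f([415,119])],.026,T,ci); L=px2w([f([57,150])],.012,T,ci)
print(H.round(4),L.round(4)); a=H[1]-H[0]; print(np.linalg.norm(a),np.degrees(np.arctan2(a[1],a[0]))); b=L[0]-H[0]; print(np.linalg.norm(b[:2]),np.degrees(np.arctan2(b[1],b[0])))
o=H.mean(0); print(o, rows([o[0],o[1],.16],down(1.626)))
```

```text
[[ 0.5303 -0.2504  0.026 ]
 [ 0.5254 -0.1323  0.026 ]] [[0.5155 0.0529 0.012 ]]
0.11819169292628709 92.38316130532591
0.30364160000132445 92.8063774298013
[ 0.52786042 -0.19134232  0.026     ] (array([-0.5094, -0.0702,  0.1199]), array([-0.001 , -0.    ,  0.0017]))
```

>>> {"op": "carry_out", "data": {
  "series": [
    [-0.05,-0.007,0,0,0,0,0],
    [-0.11,-0.015,0.01,0,0,0,0],
    [-0.17,-0.023,0.025,0,0,0,0],
    [-0.23,-0.031,0.045,0,0,0,0],
    [-0.29,-0.039,0.065,0,0,0,0],
    [-0.35,-0.047,0.085,0,0,0,0],
    [-0.41,-0.056,0.105,0,0,0,0],
    [-0.465,-0.064,0.12,0,0,0,0],
    [-0.509,-0.07,0.12,0,0,0,0],
    [-0.509,-0.07,0.12,0,0,0,0]
  ]
}}

```text
clock: 2.65
position: [0.5272, -0.1935, 0.1604]
tool_rot: [-3.141, 0.001, 1.624]
force: [-0.0, -0.3, -0.5]
grip_width: 0.0853
```

Run:
```python
from h import *
s=telemetry.observe(); print(s['clock'],s['qpos'],s['position'],s['tool_rot'],s['force'])
T,ci=camT('wrist'); p,d=imaging.grab_frame('wrist'); cv2.imwrite('pics/w2.png',p); np.savez('w2',d=d,T=T)
```

```text
2.65 [ 0.00689661  0.53380345  0.33430574  1.85054949 -0.23508533  0.79570296
  0.51672738] [ 0.52716294 -0.1935355   0.16036656] [-3.14147203e+00  5.56122307e-04  1.62401875e+00] [-0.03079161 -0.32996796 -0.46034767]
```

View pics/w2.png

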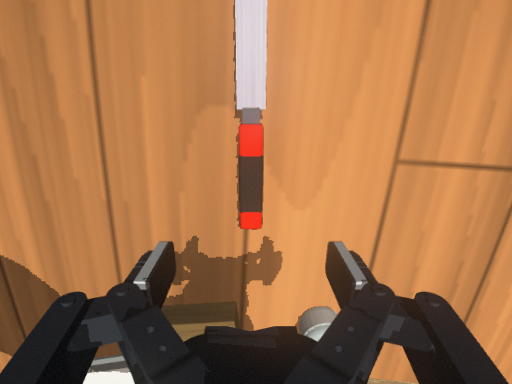

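Run:
```python
from h import *
z=np.load('w2.npz'); T=z['T']; d=z['d']; ci=imaging.camera_info('wrist'); C=cloud(d,T,ci)
H=px2w([[251.2,229],[251.2,124]],.026,T,ci); print(H.round(4),np.linalg.norm(H[1]-H[0]),np.degrees(np.arctan2(*(H[1]-H[0])[[1,0]])))
o=H.mean(0); print(o)
for v in list(range(2,106,6))+[113,130,145,160,200]: print(v,C[v-1:v+2,246:256].reshape(-1,3).mean(0).round(4))
print('table',np.median(C[:100,150:220,2]),np.median(C[:100,300:380,2]))
```

```text
[[ 0.5313 -0.2527  0.026 ]
 [ 0.525  -0.1343  0.026 ]] 0.11862809387978603 93.04098665525619
[ 0.52810884 -0.19350562  0.026     ]
2 [ 0.5185 -0.0261  0.0275]
8 [ 0.5187 -0.0283  0.0183]
14 [ 0.519  -0.0333  0.0182]
20 [ 0.5192 -0.0384  0.0184]
26 [ 0.5195 -0.0435  0.018 ]
32 [ 0.5198 -0.0488  0.0186]
38 [ 0.5201 -0.0541  0.019 ]
44 [ 0.5203 -0.0593  0.0188]
50 [ 0.5206 -0.0646  0.0189]
56 [ 0.5209 -0.07    0.019 ]
62 [ 0.5212 -0.0754  0.019 ]
68 [ 0.5215 -0.0809  0.019 ]
74 [ 0.5217 -0.0872  0.0286]
80 [ 0.522  -0.092   0.0194]
86 [ 0.5223 -0.0976  0.0197]
92 [ 0.5226 -0.1034  0.02  ]
98 [ 0.5229 -0.1091  0.0196]
104 [ 0.5232 -0.1149  0.0197]
113 [ 0.5237 -0.1237  0.0218]
130 [ 0.5246 -0.1403  0.0259]
145 [ 0.5254 -0.1557  0.0261]
160 [ 0.5262 -0.1714  0.0265]
200 [ 0.5286 -0.2166  0.0267]
table 8.608518307398616e-05 8.766667705159548e-05
```

The handle centre is at (0.528, -0.1935), yaw ≈ 93°, and its length measures 118.6 mm against 120 given. The blade slopes down about 0.02 rad. I'll grasp it now.

>>> {"op": "carry_out", "data": {
  "series": [
    [0,0.001,0.05,0,0,0,0],
    [0,0.001,0.1,0,0,0,0],
    [0,0.001,0.135,0,0,0,0],
    [0,0.001,0.157,0,0,0,0],
    [0,0.001,0.157,0,0,0,0],
    [0,0.001,0.157,0,0,0,255],
    [0,0.001,0.157,0,0,0,255],
    [0,0.001,0.157,0,0,0,255],
    [0,0.001,0.157,0,0,0,255],
    [0,0.001,0.157,0,0,0,255]
  ],
  "force": 100
}}

```text
clock: 3.95
position: [0.5275, -0.1916, 0.0044]
tool_rot: [-3.139, -0.001, 1.625]
force: [-14.0, 2.0, 31.9]
grip_width: 0.0246
```

>>> {"op": "carry_out", "data": {
  "series": [
    [0,0,0,0,0,0,255],
    [0,0,0,0,0,0,255],
    [0,0,0,0,0,0,255],
    [0,0,0,0,0,0,255]
  ]
}}

```text
clock: 4.45
position: [0.5275, -0.1916, 0.0044]
tool_rot: [-3.139, -0.001, 1.625]
force: [-15.3, 3.0, 31.5]
grip_width: 0.0243
```

Run:
```python
from h import *
s=telemetry.observe(); print(s)
```

```text
{'clock': 4.45, 'qpos': array([ 0.08804856,  0.77696336,  0.21999124,  1.91092071, -0.33134569,
        0.49115101,  0.59529176]), 'qd': array([ 6.28062127e-04,  2.04927405e-03, -6.70775032e-04, -1.06546794e-03,
       -9.52563627e-04, -3.03828759e-05, -8.75236840e-04]), 'joint_efforts': array([-1.03976157e+00, -8.35776114e+01,  7.20840633e+00, -2.41258585e+01,
       -7.55539052e-01, -4.86756742e+00,  7.09338533e-02]), 'position': array([ 0.52746945, -0.19162138,  0.00444165]), 'tool_rot': array([-3.13949992e+00, -1.10818753e-03,  1.62502614e+00]), 'force': array([-15.33520125,   3.0349592 ,  31.53524787]), 'moment': array([ 0.6840394 ,  3.60708777, -0.08629841]), 'grip_width': 0.02427133521461216}
```

>>> {"op": "carry_out", "data": {
  "series": [
    [0,0,-0.02,0,0,0,255],
    [0,0,-0.05,0,0,0,255],
    [0,0,-0.08,0,0,0,255],
    [0,0,-0.08,0,0,0,255],
    [0,0,-0.08,0,0,0,255],
    [0,0,-0.08,0,0,0,255]
  ]
}}

```text
clock: 5.2
position: [0.5285, -0.1914, 0.0824]
tool_rot: [-3.14, -0.0, 1.626]
force: [0.7, -0.0, -3.3]
grip_width: 0.0239
```

Run:
```python
from h import *
s=telemetry.observe(); print({k:s[k] for k in('clock','position','tool_rot','force','moment')})
T,ci=camT('wrist'); p,d=imaging.grab_frame('wrist'); cv2.imwrite('pics/w3.png',p); np.savez('w3',d=d,T=T)
C=cloud(d,T,ci)
for v in list(range(2,140,8)): 
    print(v,C[v-1:v+2,246:256].reshape(-1,3).mean(0).round(4))
p,d2=imaging.grab_frame('side'); cv2.imwrite('pics/s3.png',p)
print(telemetry.observe()['force'])
```

```text
{'clock': 5.2, 'position': array([ 0.52845422, -0.19141601,  0.0824322 ]), 'tool_rot': array([-3.14027667e+00, -3.81758915e-04,  1.62580934e+00]), 'force': array([ 0.67780494, -0.01023821, -3.25855727]), 'moment': array([-0.15038152,  0.02000205, -0.02532005])}
2 [ 0.5219 -0.0686  0.0964]
10 [ 0.5221 -0.0717  0.0966]
18 [ 0.5222 -0.0748  0.0967]
26 [ 0.5224 -0.0779  0.0967]
34 [ 0.5226 -0.081   0.097 ]
42 [ 0.5227 -0.0841  0.0966]
50 [ 0.5229 -0.0874  0.0968]
58 [ 0.5231 -0.0906  0.0969]
66 [ 0.5233 -0.0939  0.0969]
74 [ 0.5235 -0.0972  0.0971]
82 [ 0.5237 -0.1008  0.1015]
90 [ 0.5238 -0.104   0.0971]
98 [ 0.524  -0.1075  0.0972]
106 [ 0.5242 -0.111   0.0973]
114 [ 0.5244 -0.1145  0.0976]
122 [ 0.5246 -0.118   0.099 ]
130 [ 0.5248 -0.1216  0.0996]
138 [ 0.525  -0.1253  0.0998]
[-0.27917458 -0.03502581 -2.82361113]
```

View pics/w3.png

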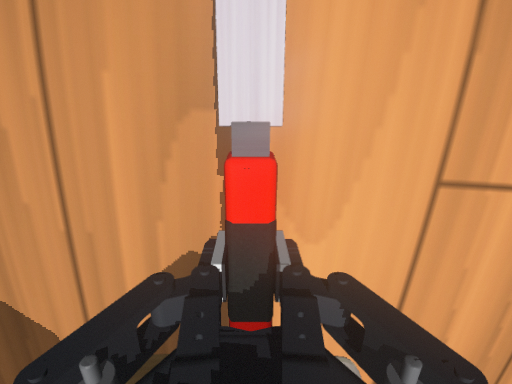

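View pics/s3.png

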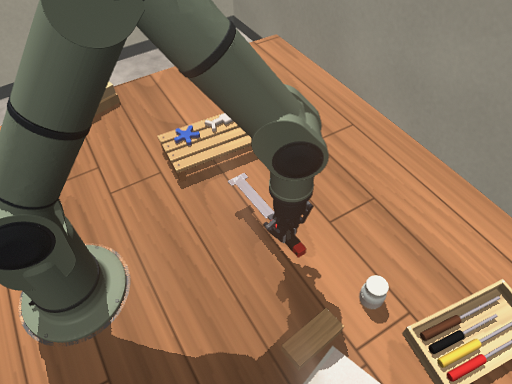

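Held firmly at 3.1 N. The wrist view shows the handle square between the pads, and the blade still at about -0.02 rad. Next I'll align with the rack, pitch the nose down 0.10 rad and feel for the bench in the open.

Run:
```python
from h import *
print(rows([0.5025,-0.1006,.05],down(1.522,-0.10)))
```

```text
(array([ 0.0922, -0.021 ,  0.0326]), array([ 0.0039, -0.1001,  0.1037]))
```

>>> {"op": "carry_out", "data": {
  "series": [
    [0.02,-0.005,0,0.001,-0.025,0.026,255],
    [0.045,-0.011,0.0,0.002,-0.05,0.052,255],
    [0.07,-0.016,0.015,0.003,-0.075,0.078,255],
    [0.092,-0.021,0.032,0.004,-0.1,0.104,255],
    [0.092,-0.021,0.032,0.004,-0.1,0.104,255],
    [0.092,-0.021,0.032,0.004,-0.1,0.104,255],
    [0.092,-0.021,0.032,0.004,-0.1,0.104,255],
    [0.092,-0.021,0.032,0.004,-0.1,0.104,255]
  ]
}}

```text
clock: 6.3
position: [0.5031, -0.1016, 0.0516]
tool_rot: [3.14, 0.1, 1.52]
force: [0.0, 0.2, -3.0]
grip_width: 0.0242
```

Run:
```python
from h import *
s=telemetry.observe(); print({k:s[k] for k in('clock','position','tool_rot','force','moment')})
fs=[]
T,ci=camT('top'); p,d=imaging.grab_frame('top'); cv2.imwrite('pics/t4.png',cv2.resize(p[90:270,80:360],None,fx=2.8,fy=2.8,interpolation=cv2.INTER_CUBIC))
np.savez('t4',d=d)
print(telemetry.observe()['force'],telemetry.observe()['moment'])
s=telemetry.observe(); print(rows([s['position'][0],s['position'][1],s['position'][2]-.01],down(1.522,-.1)))
```

```text
{'clock': 6.3, 'position': array([ 0.50306342, -0.10159353,  0.05156831]), 'tool_rot': array([3.1398035 , 0.10001914, 1.52045329]), 'force': array([ 0.02381021,  0.15167946, -3.00896508]), 'moment': array([ 0.01162251,  0.00799092, -0.01464812])}
[ 0.60278739 -0.56450316 -2.75836918] [ 0.04230874 -0.02915967 -0.026194  ]
(array([ 0.001, -0.   ,  0.01 ]), array([ 0.0016, -0.0001, -0.0013]))
```

View pics/t4.png

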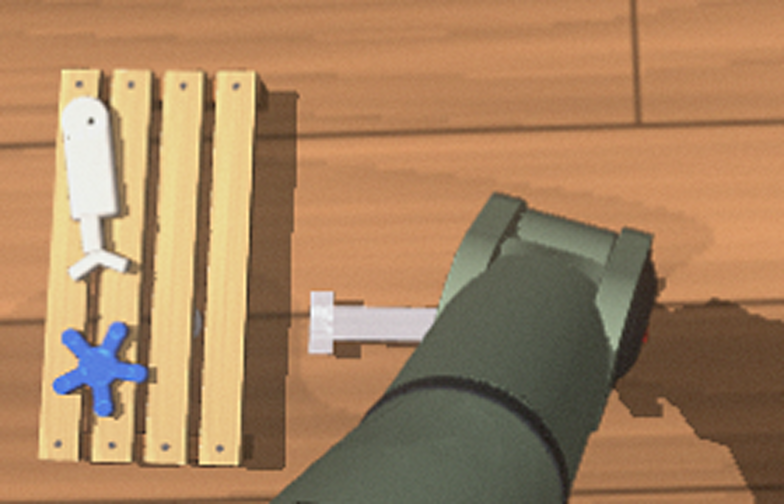

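Run:
```python
from h import *
T,ci=camT('top'); d=np.load('t4.npz')['d']; C=cloud(d,T,ci)
for u in range(188,236,4): print(u,C[202:207,u].mean(0).round(4))
for z in (.03,): print(rk(px2w([[191,194.2],[191,216.4],[191,205.2]],z,T,ci)))
```

```text
188 [0.5205 0.1541 0.    ]
192 [0.5173 0.1374 0.0411]
196 [0.5169 0.1269 0.043 ]
200 [0.5167 0.1168 0.0418]
204 [0.5164 0.1065 0.0427]
208 [0.516  0.0961 0.0443]
212 [0.5156 0.0857 0.0469]
216 [0.5153 0.0756 0.0463]
220 [0.5149 0.0653 0.0487]
224 [0.5146 0.0552 0.0485]
228 [0.5142 0.0449 0.0509]
232 [0.5139 0.0348 0.0508]
[[-0.14691779  0.02126122  0.03      ]
 [-0.14898895  0.07834263  0.03      ]
 [-0.1479517   0.04961211  0.03      ]]
```

The lip is at rack y = 0.0498, in line with the washer, and its edge is predicted at about 30 mm. I'll lower it in stages and watch the force.

>>> {"op": "carry_out", "data": {
  "series": [
    [0.001,0,0.01,0,0,0,255],
    [0.0025,0,0.025,0,0,0,255],
    [0.0025,0,0.025,0,0,0,255],
    [0.0025,0,0.025,0,0,0,255]
  ]
}}

```text
clock: 6.85
position: [0.5028, -0.101, 0.026]
tool_rot: [3.141, 0.1, 1.522]
force: [-0.0, 0.3, -3.2]
grip_width: 0.0239
```

>>> {"op": "carry_out", "data": {
  "series": [
    [0.0001,0,0.0015,0,0,0,255],
    [0.0002,0,0.0015,0,0,0,255],
    [0.0002,0,0.0015,0,0,0,255]
  ]
}}

```text
clock: 7.22
position: [0.503, -0.1008, 0.0248]
tool_rot: [3.14, 0.1, 1.522]
force: [0.3, 0.2, -3.3]
grip_width: 0.024
```

>>> {"op": "carry_out", "data": {
  "series": [
    [0.0001,0,0.001,0,0,0,255],
    [0.0001,0,0.001,0,0,0,255],
    [0.0001,0,0.001,0,0,0,255]
  ]
}}

```text
clock: 7.6
position: [0.5029, -0.1009, 0.0237]
tool_rot: [3.14, 0.1, 1.522]
force: [-0.3, -0.1, -3.6]
grip_width: 0.0239
```

>>> {"op": "carry_out", "data": {
  "series": [
    [0.0001,0,0.001,0,0,0,255],
    [0.0001,0,0.001,0,0,0,255],
    [0.0001,0,0.001,0,0,0,255]
  ]
}}

```text
clock: 7.98
position: [0.503, -0.1009, 0.0227]
tool_rot: [3.14, 0.1, 1.522]
force: [-0.0, -0.8, -3.6]
grip_width: 0.024
```

>>> {"op": "carry_out", "data": {
  "series": [
    [0.0001,0,0.001,0,0,0,255],
    [0.0001,0,0.001,0,0,0,255],
    [0.0001,0,0.001,0,0,0,255]
  ]
}}

```text
clock: 8.35
position: [0.503, -0.1009, 0.0216]
tool_rot: [3.14, 0.1, 1.522]
force: [-0.7, -0.0, -2.7]
grip_width: 0.0238
```

```bash
python3 -c "
from h import *
s=telemetry.observe(); print(s['force'],s['moment'],s['position'])"
```

```text
[-0.72825007 -0.00885277 -2.65258207] [0.12956783 0.0188785  0.01285643] [ 0.50296582 -0.10085041  0.02164691]
```

>>> {"op": "carry_out", "data": {
  "series": [
    [0.0001,0,0.001,0,0,0,255],
    [0.0001,0,0.001,0,0,0,255],
    [0.0001,0,0.001,0,0,0,255]
  ]
}}

```text
clock: 8.72
position: [0.503, -0.1009, 0.0207]
tool_rot: [3.14, 0.1, 1.522]
force: [-0.3, -0.5, -1.6]
grip_width: 0.0239
```

```bash
python3 -c "
from h import *
s=telemetry.observe(); print(s['force'],s['moment'],s['position'])"
```

```text
[-0.34577246 -0.54760803 -1.61007024] [ 0.22318075  0.03912659 -0.02384665] [ 0.50296097 -0.10091925  0.02065996]
```

Bench contact came at TCP z ≈ 0.0218. I'll lift the edge about 8 mm and go in 170 mm over the washer.

>>> {"op": "carry_out", "data": {
  "series": [
    [-0.0009,0,-0.009,0,0,0,255],
    [-0.0009,0,-0.009,0,0,0,255],
    [0.024,0,-0.0115,0,0,0,255],
    [0.0489,0,-0.014,0,0,0,255],
    [0.0489,0,-0.014,0,0,0,255],
    [0.0489,0,-0.014,0,0,0,255]
  ]
}}

```text
clock: 9.48
position: [0.5054, -0.0513, 0.0298]
tool_rot: [3.14, 0.1, 1.522]
force: [-0.3, -1.0, -3.0]
grip_width: 0.024
```

Run:
```python
from h import *
s=telemetry.observe(); print({k:s[k] for k in('clock','position','tool_rot','force','moment')})
T=toolT(s); print('tip rk',rk((T@[.242,0,-.002,1])[:3]), 'grip rk', rk(T[:3,3]))
p,d=imaging.grab_frame('side'); cv2.imwrite('pics/s5.png',cv2.resize(p[90:240,130:330],None,fx=4,fy=4,interpolation=cv2.INTER_CUBIC))
```

```text
{'clock': 9.475, 'position': array([ 0.50536011, -0.05128607,  0.02977709]), 'tool_rot': array([3.14028183, 0.10037339, 1.52156571]), 'force': array([-0.30179424, -0.96176882, -3.01765795]), 'moment': array([ 0.04055356,  0.07079768, -0.02355595])}
tip rk [[-0.10015779  0.04983573  0.00751742]] grip rk [[-0.34114017  0.04988396  0.02977709]]
```

View pics/s5.png

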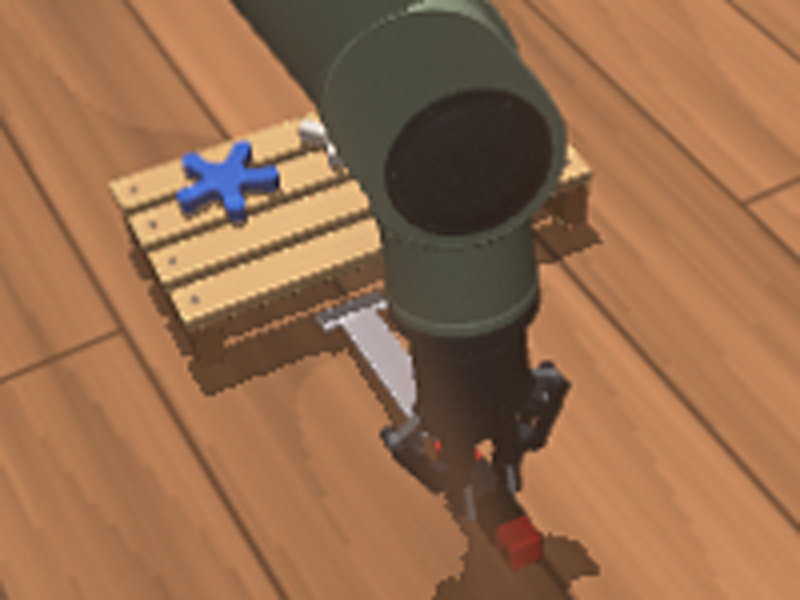

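The lip is just at the front edge, low and level. I'll go in now.

>>> {"op": "carry_out", "data": {
  "series": [
    [0.02,0,-0.002,0,0,0,255],
    [0.04,0,-0.004,0,0,0,255],
    [0.06,0,-0.006,0,0,0,255],
    [0.06,0,-0.006,0,0,0,255]
  ]
}}

```text
clock: 10.02
position: [0.5085, 0.0101, 0.0296]
tool_rot: [3.14, 0.1, 1.523]
force: [-0.1, -0.2, -2.8]
grip_width: 0.0242
```

>>> {"op": "carry_out", "data": {
  "series": [
    [0.02,0,-0.002,0,0,0,255],
    [0.04,0,-0.004,0,0,0,255],
    [0.061,0,-0.0061,0,0,0,255],
    [0.061,0,-0.0061,0,0,0,255],
    [0.061,0,-0.0061,0,0,0,255]
  ]
}}

```text
clock: 10.65
position: [0.5113, 0.0692, 0.0297]
tool_rot: [3.14, 0.101, 1.52]
force: [-0.6, -0.4, -3.2]
grip_width: 0.0239
```

Run:
```python
from h import *
s=telemetry.observe(); print({k:s[k] for k in('clock','position','tool_rot','force','moment')})
T=toolT(s); print('tip rk',rk((T@[.242,0,-.002,1])[:3]), 'grip rk', rk(T[:3,3]))
p,d=imaging.grab_frame('top'); cv2.imwrite('pics/t6.png',cv2.resize(p[100:270,80:200],None,fx=3.5,fy=3.5,interpolation=cv2.INTER_CUBIC))
```

```text
{'clock': 10.65, 'position': array([0.51134336, 0.0692409 , 0.02970739]), 'tool_rot': array([3.14034969, 0.10062933, 1.52025678]), 'force': array([-0.63528402, -0.44910349, -3.15679397]), 'moment': array([ 0.06666968,  0.02827976, -0.00787772])}
tip rk [[0.02051161 0.04944992 0.00738605]] grip rk [[-0.22046479  0.04981372  0.02970739]]
```

View pics/t6.png

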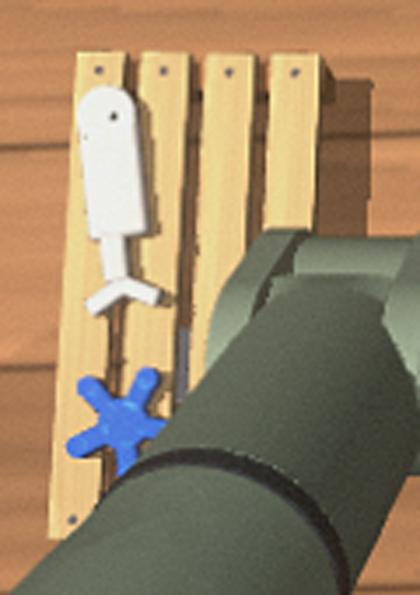

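>>> {"op": "carry_out", "data": {
  "series": [
    [0.0003,0,0.003,0,0,0,255],
    [0.0006,0,0.006,0,0,0,255],
    [0.0008,0,0.008,0,0,0,255],
    [0.0008,0,0.008,0,0,0,255],
    [0.0008,0,0.008,0,0,0,255]
  ]
}}

```text
clock: 11.32
position: [0.5114, 0.0705, 0.0217]
tool_rot: [3.14, 0.1, 1.522]
force: [-0.6, -0.2, -2.5]
grip_width: 0.0241
```

```bash
python3 -c "
from h import *
s=telemetry.observe(); print(s['force'],s['moment'],s['position'])"
```

```text
[-0.61724098 -0.24765725 -2.46274412] [0.05242533 0.03510578 0.03395465] [0.51141858 0.07054107 0.02166057]
```

>>> {"op": "carry_out", "data": {
  "series": [
    [-0.006,0,0.0006,0,0,0,255],
    [-0.012,0,0.0012,0,0,0,255],
    [-0.018,0,0.0018,0,0,0,255],
    [-0.024,0,0.0024,0,0,0,255],
    [-0.03,0,0.003,0,0,0,255],
    [-0.036,0,0.0036,0,0,0,255],
    [-0.042,0,0.0042,0,0,0,255],
    [-0.048,0,0.0048,0,0,0,255],
    [-0.054,0,0.0054,0,0,0,255],
    [-0.054,0,0.0054,0,0,0,255]
  ]
}}

```text
clock: 12.58
position: [0.5086, 0.0157, 0.0217]
tool_rot: [3.14, 0.1, 1.521]
force: [0.3, -0.3, -1.4]
grip_width: 0.0237
```

Run:
```python
from h import *
s=telemetry.observe(); print({k:s[k] for k in('clock','position','tool_rot','force','moment')})
T=toolT(s); print('tip rk',rk((T@[.242,0,-.002,1])[:3]))
p,d=imaging.grab_frame('side'); a=cv2.resize(p[95:215,140:300],None,fx=4.8,fy=4.8,interpolation=cv2.INTER_CUBIC); cv2.imwrite('pics/s7.png',a)
```

```text
{'clock': 12.575, 'position': array([0.50863651, 0.01574321, 0.02166372]), 'tool_rot': array([3.14040995, 0.10028397, 1.52079539]), 'force': array([ 0.30835242, -0.27744043, -1.39264038]), 'moment': array([ 0.15779074,  0.03043157, -0.0281554 ])}
tip rk [[-0.0330466   0.0496618  -0.00057439]]
```

View pics/s7.png

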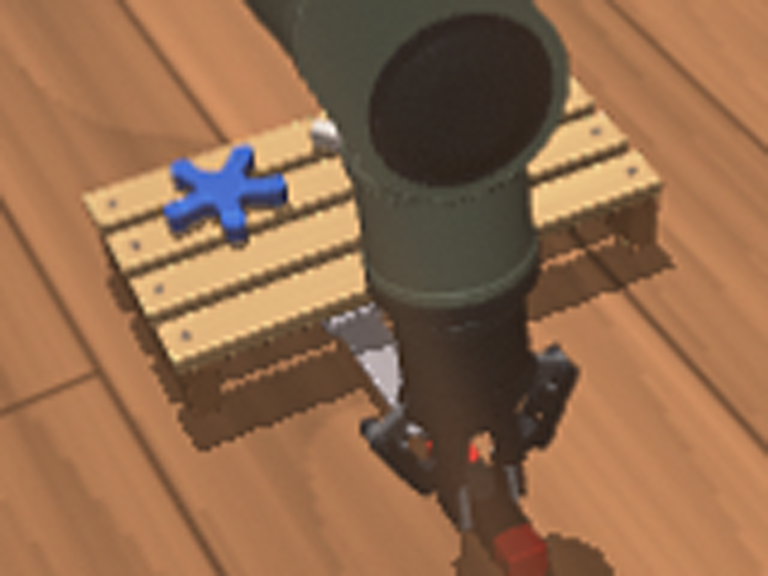

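>>> {"op": "carry_out", "data": {
  "series": [
    [-0.006,0,0.0006,0,0,0,255],
    [-0.012,0,0.0012,0,0,0,255],
    [-0.018,0,0.0018,0,0,0,255],
    [-0.024,0,0.0024,0,0,0,255],
    [-0.03,0,0.003,0,0,0,255],
    [-0.036,0,0.0036,0,0,0,255],
    [-0.042,0,0.0042,0,0,0,255],
    [-0.042,0,0.0042,0,0,0,255]
  ]
}}

```text
clock: 13.62
position: [0.5066, -0.0264, 0.0217]
tool_rot: [3.14, 0.1, 1.521]
force: [-1.0, -0.8, -3.0]
grip_width: 0.0236
```

Run:
```python
from h import *
s=telemetry.observe(); print({k:s[k] for k in('clock','position','tool_rot','force','moment')})
T=toolT(s); print('tip rk',rk((T@[.242,0,-.002,1])[:3]))
p,d=imaging.grab_frame('side'); a=cv2.resize(p[95:215,140:300],None,fx=4.8,fy=4.8,interpolation=cv2.INTER_CUBIC); cv2.imwrite('pics/s8.png',a)
p,d=imaging.grab_frame('top'); cv2.imwrite('pics/t8.png',cv2.resize(p[100:270,80:250],None,fx=3.5,fy=3.5,interpolation=cv2.INTER_CUBIC))
p,d=imaging.grab_frame('wrist'); cv2.imwrite('pics/w8.png',p)
```

```text
{'clock': 13.625, 'position': array([ 0.50656564, -0.02642987,  0.02167876]), 'tool_rot': array([3.14035947, 0.10029095, 1.52077645]), 'force': array([-1.02603113, -0.75932166, -3.00908878]), 'moment': array([ 0.12662639,  0.0417903 , -0.01964422])}
tip rk [[-0.07527066  0.04965924 -0.00056104]]
```

View pics/s8.png

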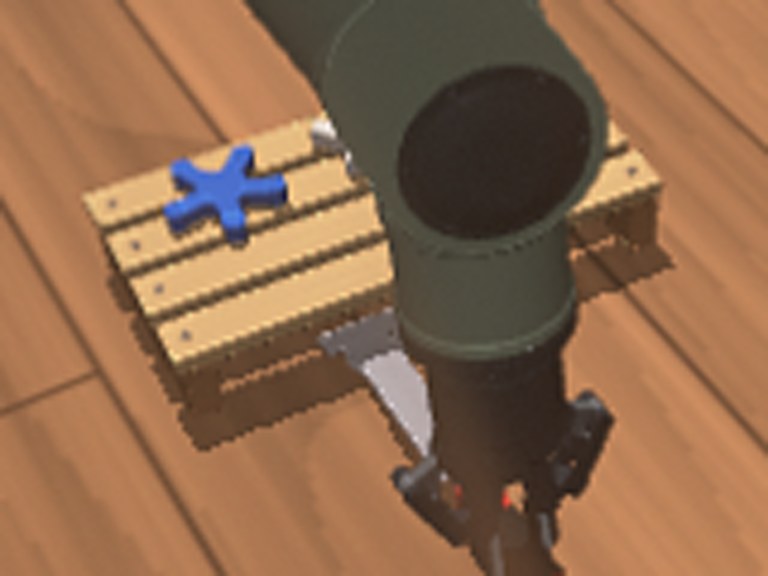

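View pics/t8.png

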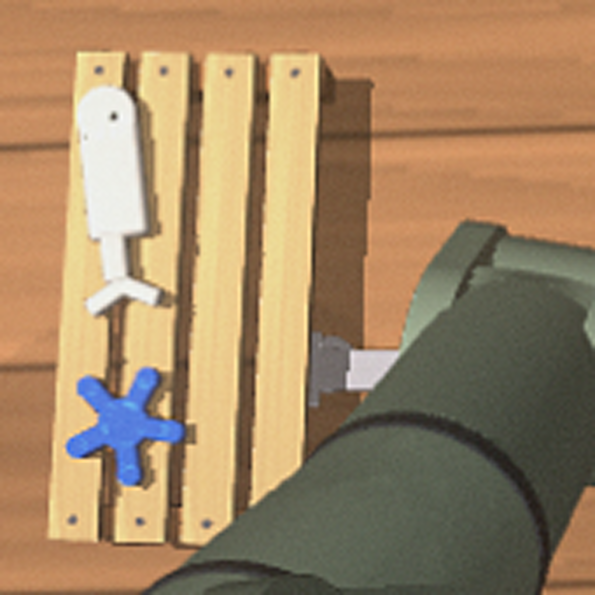

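View pics/w8.png

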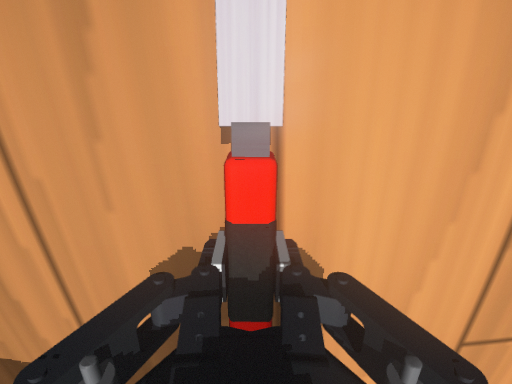

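The top view shows the washer's rounded rim beside the blade, behind the lip, so it is coming along. I'll continue.

>>> {"op": "carry_out", "data": {
  "series": [
    [-0.006,0,0.0006,0,0,0,255],
    [-0.014,0,0.0014,0,0,0,255],
    [-0.022,0,0.0022,0,0,0,255],
    [-0.03,0,0.003,0,0,0,255],
    [-0.038,0,0.0038,0,0,0,255],
    [-0.046,0,0.0046,0,0,0,255],
    [-0.054,0,0.0054,0,0,0,255],
    [-0.062,0,0.0062,0,0,0,255],
    [-0.068,0,0.0068,0,0,0,255],
    [-0.07,0,0.007,0,0,0,255]
  ]
}}

```text
clock: 15.02
position: [0.5031, -0.0965, 0.0217]
tool_rot: [3.14, 0.1, 1.521]
force: [0.0, 0.6, -2.7]
grip_width: 0.0241
```

>>> {"op": "carry_out", "data": {
  "series": [
    [-0.006,0,0.0006,0,0,0,255],
    [-0.012,0,0.0012,0,0,0,255],
    [-0.018,0,0.0018,0,0,0,255],
    [-0.024,0,0.0024,0,0,0,255],
    [-0.024,0,0.0024,0,0,0,255],
    [-0.024,0,0.0024,0,0,0,255]
  ]
}}

```text
clock: 15.78
position: [0.502, -0.1201, 0.0217]
tool_rot: [3.14, 0.1, 1.522]
force: [-0.5, 0.5, -2.2]
grip_width: 0.024
```

Run:
```python
from h import *
s=telemetry.observe(); print({k:s[k] for k in('clock','position','tool_rot','force','moment')})
T=toolT(s); print('tip rk',rk((T@[.242,0,-.002,1])[:3]))
p,d=imaging.grab_frame('side'); a=cv2.resize(p[95:245,140:340],None,fx=4,fy=4,interpolation=cv2.INTER_CUBIC); cv2.imwrite('pics/s9.png',a)
p,d=imaging.grab_frame('top'); cv2.imwrite('pics/t9.png',cv2.resize(p[100:270,80:280],None,fx=3.5,fy=3.5,interpolation=cv2.INTER_CUBIC))
```

```text
{'clock': 15.775, 'position': array([ 0.50200707, -0.1200967 ,  0.02165931]), 'tool_rot': array([3.14039764, 0.10005202, 1.52162326]), 'force': array([-0.51859381,  0.47697166, -2.20883744]), 'moment': array([ 0.09259632,  0.00038365, -0.01328339])}
tip rk [[-0.16904292  0.04982666 -0.00052291]]
```

View pics/s9.png

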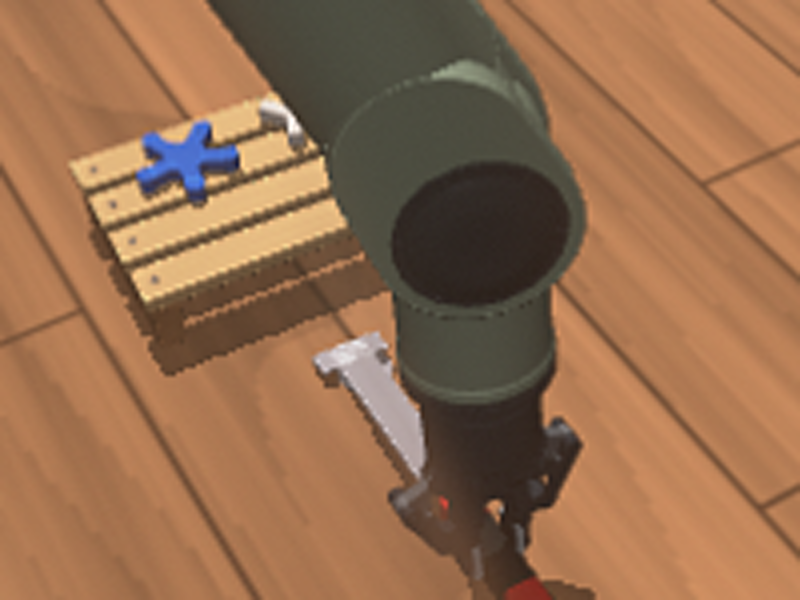

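View pics/t9.png

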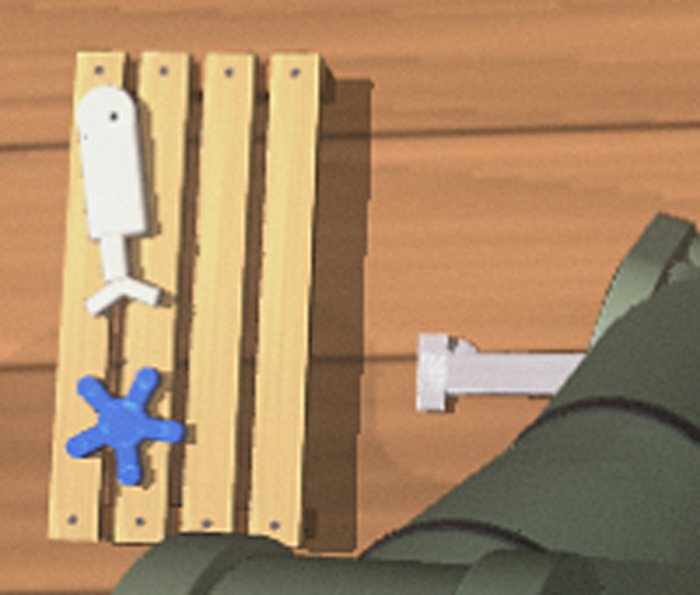

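The washer is out in front, behind the lip, with its centre at about rack x -0.19. Now I'll lift, shift sideways and level the scraper.

>>> {"op": "carry_out", "data": {
  "series": [
    [-0.001,0,-0.01,0,0,0,255],
    [-0.003,0,-0.03,0,0,0,255],
    [-0.005,0,-0.05,0,0,0,255],
    [-0.005,0.02,-0.05,0,0,0,255],
    [-0.005,0.05,-0.05,0,0,0,255],
    [-0.005,0.08,-0.05,0,0.03,0,255],
    [-0.005,0.11,-0.05,0,0.06,0,255],
    [-0.005,0.12,-0.05,0,0.1,0,255],
    [-0.005,0.12,-0.05,0,0.1,0,255],
    [-0.005,0.12,-0.05,0,0.1,0,255]
  ]
}}

```text
clock: 17.12
position: [0.6212, -0.1257, 0.0723]
tool_rot: [3.141, 0.001, 1.522]
force: [-0.2, -0.3, -3.6]
grip_width: 0.0245
```

Run:
```python
from h import *
s=telemetry.observe(); print({k:s[k] for k in('clock','position','tool_rot','force','moment')})
p,d=imaging.grab_frame('top'); cv2.imwrite('pics/t10.png',cv2.resize(p[90:270,80:360],None,fx=2.8,fy=2.8,interpolation=cv2.INTER_CUBIC))
```

```text
{'clock': 17.125, 'position': array([ 0.62116009, -0.12570485,  0.07225973]), 'tool_rot': array([3.14091043e+00, 6.42770272e-04, 1.52184146e+00]), 'force': array([-0.24319618, -0.33174697, -3.55104748]), 'moment': array([-0.1456262 ,  0.00328885, -0.02368548])}
```

View pics/t10.png

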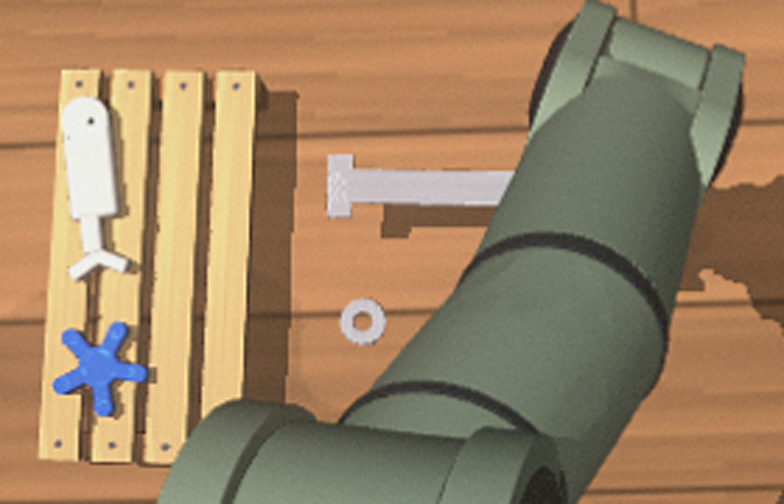

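The washer lies flat in the open at zoom pixel (363, 322). The scraper is well to one side of it. Lowering now.

>>> {"op": "carry_out", "data": {
  "series": [
    [0,0,0.02,0,0,0,255],
    [0,0,0.045,0,0,0,255],
    [0,0,0.06,0,0,0,255],
    [0,0,0.066,0,0,0,255],
    [0,0,0.066,0,0,0,255],
    [0,0,0.066,0,0,0,255]
  ]
}}

```text
clock: 17.92
position: [0.6223, -0.1261, 0.0066]
tool_rot: [3.139, 0.0, 1.522]
force: [0.0, 0.4, -3.1]
grip_width: 0.0238
```

>>> {"op": "carry_out", "data": {
  "series": [
    [0,0,0.001,0,0,0,255],
    [0,0,0.001,0,0,0,255],
    [0,0,0.001,0,0,0,255]
  ]
}}

```text
clock: 18.3
position: [0.622, -0.126, 0.0052]
tool_rot: [3.14, 0.0, 1.522]
force: [0.3, -0.0, -3.6]
grip_width: 0.0238
```

>>> {"op": "carry_out", "data": {
  "series": [
    [0,0,0.001,0,0,0,255],
    [0,0,0.001,0,0,0,255],
    [0,0,0.001,0,0,0,255]
  ]
}}

```text
clock: 18.68
position: [0.622, -0.1261, 0.0046]
tool_rot: [3.14, -0.0, 1.522]
force: [-3.1, 0.0, 7.0]
grip_width: 0.0242
```

Contact. I'll release and back straight up.

>>> {"op": "carry_out", "data": {
  "series": [
    [0,0,0,0,0,0,150],
    [0,0,0,0,0,0,80],
    [0,0,0,0,0,0,0],
    [0,0,0,0,0,0,0],
    [0,0,0,0,0,0,0],
    [0,0,0,0,0,0,0],
    [0,0,-0.02,0,0,0,0],
    [0,0,-0.06,0,0,0,0],
    [0,0,-0.11,0,0,0,0],
    [0,0,-0.16,0,0,0,0]
  ]
}}

```text
clock: 19.92
position: [0.6216, -0.1261, 0.1671]
tool_rot: [3.139, 0.0, 1.521]
force: [-0.3, 0.8, -0.0]
grip_width: 0.0852
```

>>> {"op": "carry_out", "data": {
  "series": [
    [-0.03,0,-0.04,0,0,0,0],
    [-0.08,0,-0.08,0,0,0,0],
    [-0.14,0,-0.1,0,0,0,0],
    [-0.2,0,-0.1,0,0,0,0],
    [-0.2,0,-0.1,0,0,0,0],
    [-0.2,0,-0.1,0,0,0,0]
  ]
}}

```text
clock: 20.68
position: [0.6116, -0.3255, 0.2649]
tool_rot: [3.14, -0.0, 1.521]
force: [0.2, 0.0, 0.6]
grip_width: 0.0853
```

Run:
```python
from h import *
s=telemetry.observe(); print({k:s[k] for k in('clock','position','force','qd')})
T,ci=camT('top'); p,d=imaging.grab_frame('top'); cv2.imwrite('pics/t11.png',cv2.resize(p,None,fx=1.5,fy=1.5,interpolation=cv2.INTER_CUBIC)); np.savez('t11',d=d)
C=cloud(d,T,ci); hsv=cv2.cvtColor(p,cv2.COLOR_BGR2HSV)
print('washer', rk(px2w([[80+363/2.8,90+322/2.8]],.003,T,ci)))
m=(C[...,2]>.01)&(C[...,2]<.06); m[:,:188]=0; m[:,330:]=0; m[:135]=0; m[190:]=0
P=C[m]; r=cv2.minAreaRect((P[:,:2]*1000).astype(np.float32)); q=cv2.boxPoints(r)/1000; print(r, rk(np.c_[q,np.zeros(4)]).round(3), P[:,2].max())
p,d=imaging.grab_frame('side'); cv2.imwrite('pics/s11.png',p)
```

```text
{'clock': 20.675, 'position': array([ 0.61158385, -0.32549828,  0.26491642]), 'force': array([0.18290966, 0.01711359, 0.63940485]), 'qd': array([-0.02679156,  0.00012829, -0.01203337,  0.00639673, -0.00094455,
       -0.00679527,  0.00015248])}
washer [[-0.19292224  0.04633982  0.003     ]]
((627.1622924804688, -34.25221252441406), (305.1970520019531, 54.42686080932617), 87.47823333740234) [[-0.471 -0.044  0.   ]
 [-0.471 -0.099  0.   ]
 [-0.165 -0.097  0.   ]
 [-0.166 -0.043  0.   ]] 0.03220345351197107
```

View pics/t11.png

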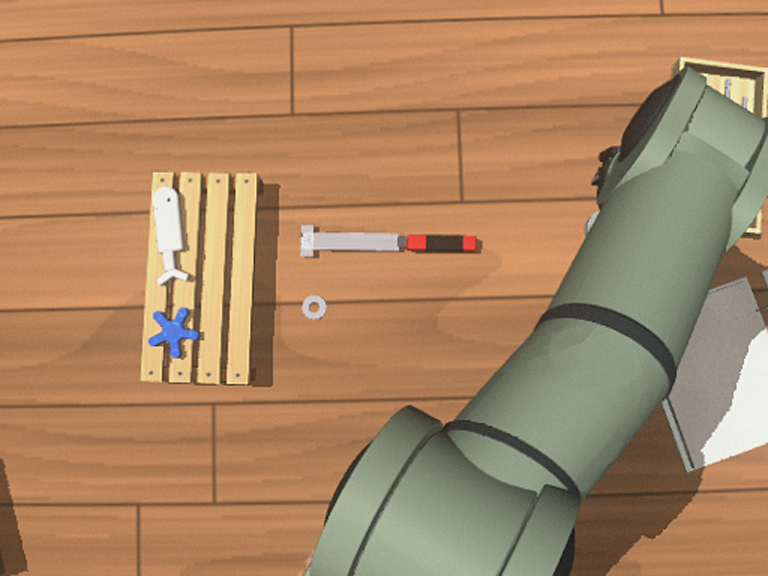

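View pics/s11.png

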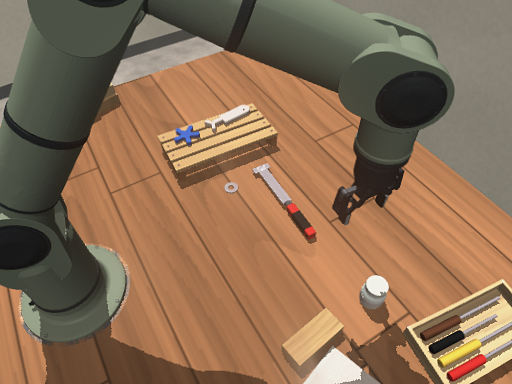

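Both views show the washer flat in front of the rack and the scraper lying flat beside it. The cut-outs, jar and offcut are where they started, so I'll hand in.

```bash
python3 -c "
from workcell import ticket
print(ticket.job_done())"
```

```text
the job is handed in; nothing more can be done
None
```

I drew the washer out from under the rack with the scraper, laid the scraper flat beside it, and handed the job in at about 21 s; no verdict is reported.

- **How it went:** The lip went in above the washer and came down behind it. The felt bend was slight, about 0.02 rad down, and contact came at a TCP height of 22 mm. Lip pressure on the bench during the pull read about 0–2 N. The washer was hidden early in the pull; its rim showed behind the lip only as it neared the front edge.
- **Washer:** It lies flat at rack x = -0.193, y = 0.046 m.
- **Scraper:** It spans rack x = -0.47 to -0.165 and y = -0.10 to -0.04 m. That is about 73 mm clear of the rack and about 65 mm clear of the washer.
- **Bystanders and robot:** The whale, starfish, jar and offcut look unmoved in the final pictures, but I did not measure their positions. The gripper is open and well clear of everything.
- **Grip force on the bench:** While I was gripping the handle, the wrist force read about 31–32 N upward, probably the fingertips bearing on the bench. It was gone once lifted, and is below the 40 N and 120 N limits. No other check failed or disagreed.

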